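# Clamp four fuel injectors in the leak-test stand with its loose crank

## Robot

A 6-joint arm with a two-finger parallel gripper is mounted at the origin on the work surface. World frame = base frame: x ahead of the robot, y to its left, z up, the work surface at z = 0. Lengths are in m, angles in rad, forces in N, time in s.
With the tool pointing down it reaches from about 0.375 to 0.925 m from the base axis. Payload 5.7 kg.
Tool frame: the origin (TCP) lies at the very end of the fingers, on their centre line; the grasp point (between the pads) lies 19 mm behind it; z points along the fingers, y is the line along which they close (so a half turn about z gives the same grasp; the last joint's range is limited). The gripper opens to 85 mm and grips with 20 to 120 N. Pads are 22 mm wide; open, the fingers measure 114 mm over their backs; the gripper's body (76 mm by 85 mm) begins 54 mm behind the grasp point. The pads swing forward as they close: fully open they stand 13 mm farther back than shut.
Start: joints at [-0.115, 0.359, 1.51, -0, 1.272, -0.115], TCP at [0.6, -0, 0.231] pointing down, gripper open.
Joint ranges: [-2.97, 2.97], [-1.01, 2.36], [0.21, 2.38], [-0.96, 4.11], [0.2, 2.71], [-2.98, 2.98]. Speed limits (rad/s): [2.39, 2.39, 3.14, 3.14, 3.14, 3.14].

## Interface

Orientations are given as a unit quaternion [w, x, y, z].
In Python, from rig import observe, camera, close_job, spot_in, tip_of gives the robot as it stands.
- The arm moves only by the tool step_arm, never from a script. Its argument "targets" is a list of rows, each an object of numbers: "fingers": the opening, from -1 (shut) to 1 (fully open); "dx", "dy", "dz": the shift along the tool's x, y, z in m; "yaw": the turn about the tool's z in rad. In form: [{"fingers": .., "dx": .., "dy": .., "dz": .., "yaw": ..}, ...]. A call has 1 to 12 rows; each row is the pose to reach, as a shift and turn from the pose commanded when the call began, along the tool's axes at that moment; what a row does not reach only later rows make up. A row lasts 1/12 s, in which the tool goes at most 41.7 mm and 7.16 degrees, less where a joint would pass 70% of its speed; a pose out of reach is approached as far as the arm can. A call with a gripper value outside its range is refused whole. The fingers move at their own pace and stop on an object; "squeeze" is the grip in N (left out, the last holds). Time passes only in rows, so rows that repeat a pose let the fingers close. It gives the time, the measured TCP pose, the force, the opening and the grip force at its end, in the units of the state.
- observe(): the state, without advancing time (a new reading comes with each control period).
- camera(name): name is "scene" or "side" or "wrist"; returns a dict with "frame" (420x560x3 uint8, red, green, blue), "fovy" (degrees; the focal length in pixels is half the picture's height over the tangent of half this angle, whatever the lens; pixels are square), "cx", "cy" (the principal point, pixels), "world_from_camera" (4x4, takes a point from camera to world coordinates). Camera axes: x right, y up, looking along -z (the intrinsics and any distortion apply to the point x, -y, -z); pixel columns grow to the right and rows downward; lengths in m; the calibration is good to about 2 mm. A picture is of the moment at which its call begins. There is no depth.
- close_job(): hands the job in; it is judged then, once.
Trained networks look in a picture, given as the dict that the camera call returned (one of the last four; its "shot" number tells which), for a name from the list of things; names that differ only in an ending like _2 or _b are one class to them, and where a whole thing is asked for, a point or a joint stands for the part that bears it (a point fixed in the world has none). Each returns a list of dicts, best first, with "confidence" (0 to 1); they miss things now and then, are a little off and sometimes report something else, mostly with a low value. They report only what shows in the picture. A call takes as long as a camera call. They do not tell look-alikes from the thing itself.
- spot_in(target, picture): "location" ([x, y, z] in m, in the coordinates of the camera as it stood for that picture, good to about 4 mm: the middle of the surface that is visible of it).
- tip_of(target, picture): "location" ([x, y, z] in m, in the coordinates of the camera as it stood for that picture, good to about 4 mm: a listed point, or the origin of a listed thing).
The state is a dict: "t": time; "joint_pos": joint angles; "dq": joint speeds; "effort": joint torques, N m; "tcp_pos": TCP position; "ee_rot": TCP orientation; "ft_force": force on the tool from outside, world axes, zero at the start; "moment": the same for the moment, N m; "width": finger opening in m; "grasp_force": force on a finger pad.
Only numpy, scipy, OpenCV 4.12 (cv2) and the standard library are available. Lean on these libraries where they do the work, as an engineer would, in place of code of your own. Each camera call takes 0.05 s, during which the arm holds its last target. There are 200 camera calls.

## Task

Fit the loose crank onto the square screw end on top of the injector stand, fully home and without forcing it, and wind it clockwise (seen from above) through as many turns as it takes to bring the rail down onto the four injectors. Snug it down by feel: stop once the pull needed to turn the crank has climbed to about twice what it was while the screw ran free, and do not wind on and crush the seals. Then let go, leaving the crank sitting on the screw and the other things on the bench where they are.

Things in the scene. Friction and masses are not known exactly. Their poses are not given: they have to be found in the camera images.
- crank: the loose crank, about 0.37 kg, standing on its hub: a bright steel block 34 x 34 mm and 44 mm high with an 18 mm square hole right through from top to bottom. Origin: centre of the hub's underside; x along the arm to the handle, z up. The flat arm is 14 mm wide, runs out to 71 mm from the hub's axis, underside 34 mm and top 42 mm above the hub's underside
- crank_hub (a point): centre of the crank's hub, 22 mm above its underside, axes as the crank. The hub's flats face its x and y; the two y flats, 34 mm apart, are free to grasp. With the crank fully home on the screw this point lies 2 mm below screw_end
- crank_grip (a point): middle of the crank's upright black handle, 62 mm from the hub's axis (the crank radius) and 63 mm above the hub's underside; axes as the crank. The handle is a barrel 22 to 24 mm thick and 40 mm long, from 43 to 83 mm above the hub's underside; it spins freely on its pin, so the hand holding it need not turn
- stand: the injector stand, screwed to the bench: navy base 120 x 260 mm, two columns and a navy yoke on top, its upper side 188 mm above the bench, with a bronze nut flange round the screw (to 194 mm) and a nut over each column, 100 mm either side of the screw (to 198 mm). Origin under the middle of the base, y along the row of columns
- screw_end (a point): centre of the top face of the screw's square end, the highest point of the stand (about 244 mm above the bench). The square is 16 mm across flats with a 1.5 mm chamfer and stands 24 mm high on a round shoulder 30 mm across, on which the hub comes to rest. Axes turn with the screw: x and y square to the flats, z up
- screw: the upright screw, carrying the rail below the yoke; origin on its axis at the shoulder, axes as screw_end. It sinks 6 mm per clockwise turn and the crank sinks with it. Running free it takes 6 to 7 N along the circle at the handle, all friction: stopped, it stays and does not push back. Let go when snug, it stays or creeps back a few degrees
- rail: the aluminium fuel rail under the yoke, 170 mm long, sliding on the columns; origin amid the undersides of its four seal cups (rail_seal0 to 3), z up. The four injectors stand below it in a loose block, tops 100 to 108 mm above the bench: where it takes hold must be felt, 1 to 3 turns down. Then the seals give, and the crank turns on 1 to 2 rad until snug; some 1.2 rad more crushes them
- clamp (a point): the screw's axis where the screw meets the rail's top. Clamping adds to the pull at the crank handle 1.5 N per 100 N with which the rail presses on the injectors; stopped and held there, the handle pushes back with just that rise, friction left out. Snug is a rise of about 6 N, so 12 to 13 N in all while turning; a rise of 15 N crushes the seals
- spanner: bystander: steel open-ended spanner lying on the bench; origin under its middle
- t_key: bystander: T-handled socket key lying on the bench, cross bar 100 mm, shank 115 mm; it does not fit the screw. Origin under the cross bar
- screwdriver: bystander: screwdriver with black handle lying on the bench; origin under its middle
- jar_mid (a point): bystander: middle of a jar of seals, 56 mm across and 62 mm high, standing on the bench
- can_mid (a point): bystander: middle of a spray can, 64 mm across and 190 mm high, standing on the bench
- spare_mid (a point): bystander: middle of a spare injector, 22 mm across and 48 mm high, standing on the bench
Not all that is in view belongs to the job. Leave any blue or pink look-alike of the crank alone.

How it is judged:
On the way:
1. the crank is fully home on the square screw end (z of crank_hub in the frame of screw_end below 0.0015 m and horizontal distance between crank_hub and screw_end below 0.003 m), for 0.2 s.
At the end, for the whole second after the job is handed in: the rail's four seal cups press on the injectors with 35 to 250 N each (snug is about 100 N each), and the crank sits still on the square screw end, within 8 mm of fully home (contact force between rail_seal0 and anything else between 35 and 250 N and contact force between rail_seal1 and anything else between 35 and 250 N and contact force between rail_seal2 and anything else between 35 and 250 N and contact force between rail_seal3 and anything else between 35 and 250 N and z of crank_hub in the frame of screw_end below 0.006 m and horizontal distance between crank_hub and screw_end below 0.004 m and linear speed of crank below 0.03 m/s); the robot touches nothing.
It fails at once if the rail crushes the injector seals (over 250 N on one) (contact force between any of rail_seal0, rail_seal1, rail_seal2, rail_seal3 and anything else above 250 N).
It fails at once if the crank is forced: pressed on the screw with over 60 N while it is not even half-way down the square (contact force between crank and screw above 60 N and z of crank_hub in the frame of screw_end above 0.012 m).
It fails at once if another thing on the bench is shifted by more than 25 mm (distance of any of spanner, t_key, screwdriver, jar_mid, can_mid, spare_mid from where it was at the start of the episode above 0.025 m).
It also fails if it takes over 72 s, if anything falls off the work surface, if the arm or the gripper's body presses on something with over 40 N, if the wrist force passes 120 N, or if a joint passes its speed limit or range.

## Working session

There is one attempt and no reset: what is moved stays moved. The work goes in short steps, Python scripts to look and compute and a tool call to move; the robot and the scene stay as the last step left them, time stands still between calls to the robot, and variables do not carry over. Pictures are saved under pics/ and viewed, at most 10 in all, crops included, and the job is handed in when it is done.

Besides the shell and the picture viewer there is one more tool, called after "Emit:" as name([rows], argument=value, ...), one row to a line, values as JSON. step_arm: Moves the arm, as the interface text tells. Its arguments: {"type":"object","properties":{"targets":{"type":"array"},"squeeze":{"type":"number"}},"required":["targets"]}

```bash
ls; mkdir -p pics; cat > h.py <<'E'
import numpy as np, cv2
from rig import *
def w(p,l): 
    T=np.array(p["world_from_camera"]); return T[:3,:3]@np.array(l)+T[:3,3]
def px(p,l):
    f=p["frame"].shape[0]/2/np.tan(np.radians(p["fovy"])/2); return (round(p["cx"]+f*l[0]/-l[2]),round(p["cy"]-f*l[1]/-l[2]))
def save(p,n): cv2.imwrite("pics/"+n,cv2.cvtColor(p["frame"],cv2.COLOR_RGB2BGR))
def rep(p,names,fn=tip_of,k=3):
    for n in names:
        for d in fn(n,p)[:k]: print(n,fn.__name__,round(d["confidence"],2),np.round(w(p,d["location"]),4),px(p,d["location"]))
E
python3 - <<'E'
from h import *
s=observe();print({k:np.round(v,3) for k,v in s.items()})
ims=[]
for c in ["scene","side"]:
    p=camera(c);ims.append(p["frame"]);print(c,p["shot"],{k:v for k,v in p.items() if k not in("frame","world_from_camera")},np.round(np.array(p["world_from_camera"]),3).tolist())
    save(p,c+"0.png")
    rep(p,["crank","crank_hub","crank_grip","screw_end","stand","can_mid","jar_mid","spanner","t_key","screwdriver","spare_mid"])
E
```

```text
pics
{'t': np.float64(0.0), 'joint_pos': array([-0.115,  0.359,  1.511, -0.   ,  1.272, -0.115]), 'dq': array([-0.   ,  0.001, -0.001, -0.   , -0.002,  0.001]), 'effort': array([ 2.0000e-03, -5.2761e+01, -2.7863e+01, -0.0000e+00,  1.3000e-02,
       -0.0000e+00]), 'tcp_pos': array([0.599, 0.   , 0.23 ]), 'ee_rot': array([-0.001,  0.707,  0.707, -0.001]), 'ft_force': array([ 0.099, -0.5  , -0.06 ]), 'moment': array([-0.018, -0.013,  0.056]), 'grasp_force': np.float64(0.0), 'width': np.float64(0.085)}
scene 1 {'fovy': 51.36251975527186, 'cx': 274.67347996807183, 'cy': 207.57255472305178, 'shot': 1} [[0.128, -0.819, 0.559, 1.253], [0.992, 0.108, -0.07, -0.141], [-0.003, 0.564, 0.826, 1.227], [0.0, 0.0, 0.0, 1.0]]
crank call 0.85 [ 0.4672 -0.3373 -0.0005] (186, 228)
crank call 0.67 [ 0.2948 -0.4515 -0.0045] (153, 191)
crank call 0.64 [ 0.3129 -0.31   -0.    ] (193, 190)
crank_hub call 0.76 [ 0.315  -0.3112  0.0202] (192, 187)
crank_hub call 0.73 [ 0.5345 -0.4597  0.0249] (146, 247)
crank_hub call 0.68 [ 0.2931 -0.455   0.0235] (150, 186)
crank_grip call 0.75 [ 0.3514 -0.4377  0.0648] (15
[... 1389 characters left out ...]
0.5783 -0.4189  0.0598] (297, 170)
crank_grip call 0.68 [ 0.352  -0.4387  0.062 ] (365, 176)
crank_grip call 0.66 [ 0.416  -0.3734  0.0612] (343, 183)
screw_end call 0.52 [0.5758 0.0577 0.1466] (251, 228)
screw_end call 0.44 [0.5754 0.058  0.2416] (251, 196)
stand call 0.92 [ 0.5782  0.056  -0.0023] (252, 273)
can_mid call 0.89 [0.685  0.397  0.0938] (148, 332)
jar_mid call 0.57 [ 0.598  -0.2785  0.0332] (280, 197)
spanner call 0.83 [ 0.4955 -0.1758 -0.0037] (303, 230)
spanner call 0.26 [0.5792 0.0568 0.1152] (251, 238)
t_key call 0.49 [ 7.801e-01 -9.300e-02 -5.000e-04] (204, 228)
screwdriver call 0.95 [ 0.4364  0.3264 -0.0035] (274, 365)
spare_mid call 0.71 [0.4482 0.2276 0.0252] (281, 322)
```

```bash
python3 - <<'E'
from h import *
a=cv2.imread("pics/scene0.png");b=cv2.imread("pics/side0.png")
cv2.imwrite("pics/crop1.png",np.vstack([cv2.resize(a[150:290,110:350],(800,466))[:, :]]))
E
```

```text
(no output)
```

View pics/scene0.png

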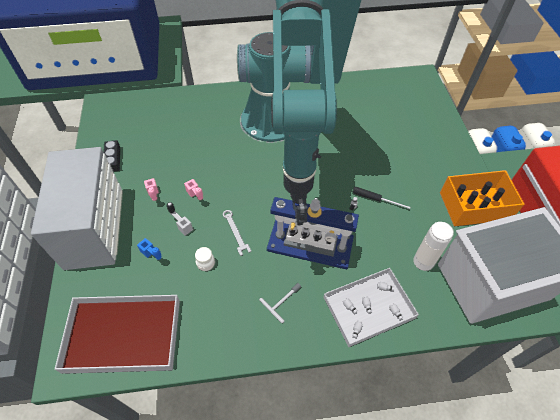

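View pics/crop1.png

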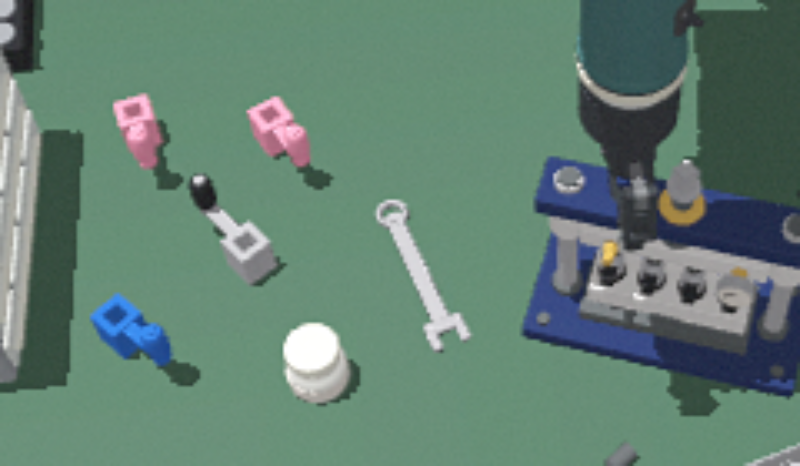

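Crank candidates: pink (152,190), pink (193,190), blue (150,250) and bright steel with a black handle (183,225). I choose the steel one, at about (0.468, -0.337); the crop confirms it. Next I move above it and look with the wrist camera.

Emit:
step_arm([
  {"dz":-0.04,"fingers":1},
  {"dz":-0.05,"dx":-0.03,"yaw":0.1},
  {"dz":-0.05,"dx":-0.07,"dy":-0.02,"yaw":0.2},
  {"dz":-0.05,"dx":-0.11,"dy":-0.04,"yaw":0.3},
  {"dz":-0.05,"dx":-0.15,"dy":-0.06,"yaw":0.4},
  {"dz":-0.05,"dx":-0.19,"dy":-0.08,"yaw":0.5},
  {"dz":-0.05,"dx":-0.23,"dy":-0.1,"yaw":0.6},
  {"dz":-0.05,"dx":-0.27,"dy":-0.12,"yaw":0.7},
  {"dz":-0.03,"dx":-0.31,"dy":-0.13,"yaw":0.8},
  {"dz":-0.01,"dx":-0.337,"dy":-0.131,"yaw":0.91},
  {"dz":-0.01,"dx":-0.337,"dy":-0.131,"yaw":0.91},
  {"dz":-0.01,"dx":-0.337,"dy":-0.131,"yaw":0.91},
])

```text
invalid input at $.targets[0]: expected keys fingers, dx, dy, dz, yaw
```

```bash
python3 - <<'E'
from h import *
s=observe();print(np.round(s["tcp_pos"],4),np.round(s["ee_rot"],3),np.round(s["joint_pos"],2),s["t"])
p=camera("wrist");save(p,"w1.png");print(np.round(p["world_from_camera"],3).tolist(),p["fovy"])
rep(p,["crank","crank_hub","crank_grip"])
for c in ["scene","side"]:
    p=camera(c);save(p,c+"1.png");rep(p,["screw_end","screw","rail","stand"])
E
```

```text
[ 0.6    -0.      0.2313] [-0.     0.707  0.707 -0.   ] [-0.12  0.36  1.51  0.    1.27 -0.12] 1.2
[[1.0, -0.001, 0.001, 0.6], [0.0, 0.947, 0.32, 0.083], [-0.001, -0.32, 0.947, 0.374], [0.0, 0.0, 0.0, 1.0]] 64.33416254935213
crank call 0.43 [ 0.4703 -0.3409 -0.0005] (190, 396)
screw_end call 0.64 [0.5789 0.0533 0.2422] (314, 201)
screw call 0.59 [0.5829 0.0565 0.2201] (315, 206)
rail call 0.59 [0.5805 0.0517 0.1184] (311, 225)
rail call 0.54 [0.577  0.0526 0.2426] (314, 200)
rail call 0.42 [ 0.5768  0.0583 -0.0062] (310, 244)
stand call 0.97 [ 0.5739  0.0574 -0.0015] (310, 243)
screw_end call 0.44 [0.5754 0.0586 0.2398] (251, 197)
screw call 0.54 [0.5761 0.0573 0.223 ] (251, 202)
screw call 0.3 [ 0.4705 -0.3422 -0.0057] (323, 203)
rail call 0.93 [0.5793 0.058  0.1114] (250, 239)
rail call 0.64 [0.5778 0.0578 0.2193] (250, 204)
stand call 0.97 [ 0.5769  0.059  -0.003 ] (252, 274)
```

View pics/w1.png

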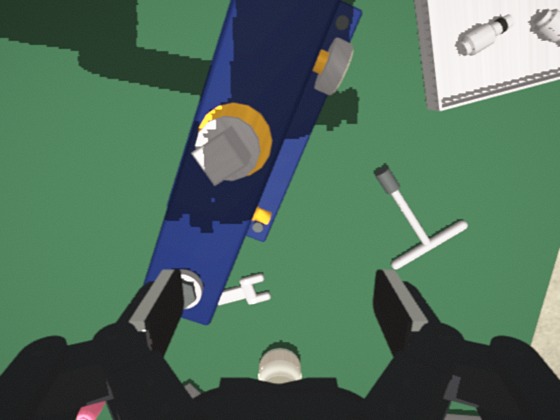

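The wrist camera shows the screw's square end at about (222,158), turned roughly 35°; the move was refused because every key is required in each row. I resend it in full and crop the screw end from this picture.

Emit:
step_arm([
  {"fingers":1,"dx":0,"dy":0,"dz":-0.04,"yaw":0},
  {"fingers":1,"dx":-0.03,"dy":0,"dz":-0.05,"yaw":0.1},
  {"fingers":1,"dx":-0.07,"dy":-0.02,"dz":-0.05,"yaw":0.2},
  {"fingers":1,"dx":-0.11,"dy":-0.04,"dz":-0.05,"yaw":0.3},
  {"fingers":1,"dx":-0.15,"dy":-0.06,"dz":-0.05,"yaw":0.4},
  {"fingers":1,"dx":-0.19,"dy":-0.08,"dz":-0.05,"yaw":0.5},
  {"fingers":1,"dx":-0.23,"dy":-0.1,"dz":-0.05,"yaw":0.6},
  {"fingers":1,"dx":-0.27,"dy":-0.12,"dz":-0.05,"yaw":0.7},
  {"fingers":1,"dx":-0.31,"dy":-0.13,"dz":-0.03,"yaw":0.8},
  {"fingers":1,"dx":-0.337,"dy":-0.131,"dz":-0.01,"yaw":0.91},
  {"fingers":1,"dx":-0.337,"dy":-0.131,"dz":-0.01,"yaw":0.91},
  {"fingers":1,"dx":-0.337,"dy":-0.131,"dz":-0.01,"yaw":0.91},
])

```text
t: 2.9
tcp_pos: [0.4674, -0.3392, 0.2392]
ee_rot: [-0.001, 0.946, 0.323, -0.001]
ft_force: [0.4, 0.4, 0.6]
width: 0.0853
grasp_force: 0.0
```

```bash
python3 - <<'E'
from h import *
s=observe();print(np.round(s["tcp_pos"],4),np.round(s["ee_rot"],3),np.round(s["joint_pos"],2),s["t"])
p=camera("wrist");save(p,"w2.png");np.save("w2T.npy",p["world_from_camera"]);print(np.round(p["world_from_camera"],3).tolist(),p["cx"],p["cy"])
rep(p,["crank","crank_hub","crank_grip"])
a=cv2.imread("pics/w1.png")[90:210,160:320]; b=p["frame"][:,:,::-1]
cv2.imwrite("pics/c2.png",np.hstack([cv2.resize(a,(400,300),interpolation=cv2.INTER_CUBIC),cv2.resize(b,(400,300))]))
E
```

```text
[ 0.4674 -0.3392  0.2392] [-0.001  0.946  0.323 -0.001] [-0.75  0.32  1.55 -0.    1.28  0.17] 2.9
[[0.611, 0.748, 0.257, 0.533], [-0.791, 0.58, 0.194, -0.289], [-0.004, -0.322, 0.947, 0.382], [0.0, 0.0, 0.0, 1.0]] 277.99325753166084 204.56471539907304
crank call 0.89 [ 0.3151 -0.3162  0.0042] (190, 250)
crank call 0.77 [ 0.4679 -0.3442  0.0006] (283, 169)
crank call 0.71 [ 0.5341 -0.4557  0.    ] (392, 182)
crank_hub call 0.86 [ 0.4677 -0.3409  0.0213] (280, 171)
crank_hub call 0.8 [ 0.5301 -0.4595  0.0199] (397, 191)
crank_hub call 0.67 [ 0.3189 -0.3161  0.02  ] (188, 254)
crank_grip call 0.93 [ 0.3709 -0.2884  0.0616] (183, 222)
crank_grip call 0.91 [ 0.4177 -0.3746  0.0612] (276, 236)
crank_grip call 0.85 [ 0.576  -0.4189  0.0593] (414, 141)
```

View pics/c2.png

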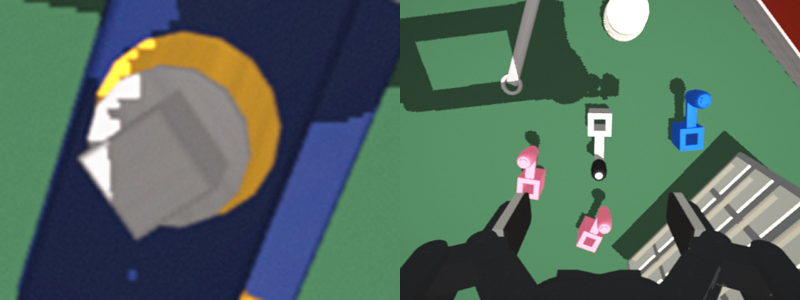

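Left: the screw's square top face, corners at about w1 px (191,153), (227,131), (246,162), (215,186). Right: the steel crank under the hand at (280,171), handle at (276,236), with the blue and pink copies off to the sides. I'll refine both by segmentation.

```bash
python3 - <<'E'
from h import *
f=210/np.tan(np.radians(64.33416254935213)/2)
T2=np.load("w2T.npy");cx,cy=277.99,204.56
def ray(T,u,v,z):
    d=T[:3,:3]@np.array([(u-cx)/f,-(v-cy)/f,-1.]);o=T[:3,3];return o+d*(z-o[2])/d[2]
a=cv2.imread("pics/w2.png").astype(int)
hsv=cv2.cvtColor(a.astype(np.uint8),cv2.COLOR_BGR2HSV)
m=((hsv[...,1]<40)&(hsv[...,2]>200)).astype(np.uint8); m[:,:240]=0;m[:,320:]=0;m[:140]=0;m[260:]=0
n,l,st,c=cv2.connectedComponentsWithStats(m)
for i in range(1,n):
    if st[i,4]>30: print(st[i],c[i])
g=cv2.cvtColor(a.astype(np.uint8),cv2.COLOR_BGR2GRAY)
for r in range(145,215,2): print(r,*(f"{x:3d}" for x in g[r,258:304:1]))
b=cv2.cvtColor(cv2.imread("pics/w1.png"),cv2.COLOR_BGR2GRAY)
print()
for r in range(120,195,3): print(r,*(f"{x:3d}" for x in b[r,186:262:2]))
E
```

```text
[ 263  158   34   63 1223] [279.23957482 183.24938675]
[273 242  11   9  80] [277.9375 245.8   ]
145 104  83  77  76  76  67  68  66  61  71  98  98  83  78  79  76  71  75  99 115 105 101  96  82  77  77  77  69  76 101 117 124 128 126 125 126 127 126 125 125 126 125 126 127 124 126
147 115  88  62  56  56  59  59  58  58  56  60  57  59  58  57  58  59  58  57  58  59  56  58  60  57  59  60  59  57  57  59  73 102 122 128 128 125 127 125 126 126 126 125 125 125 127
149 121  93  64  60  62  61  62  59  56  59  56  57  59  57  58  58  55  56  61  56  57  56  58  56  58  58  59  57  57  56  59  56  56  73 102 123 125 125 127 124 124 125 125 125 123 125
151 123  97  67  60  57  59  74  93 106 108 108 107 106 106 108 107 102  96  97  95  95  97  96  94  96  95  94  94  88  85  86  84  83  88 109 125 129 126 126 125 125 126 127 126 124 127
153 121  93  65  58  57  68 103 127 134 131 132 130 128 132 130 131 131 132 132 130 131 130 129 128 129 130 130 128 134 131 132 134 131 130 130 130 128 128 125 127 126 127 126 128 128 125
155 117  93  65  56  59  75 107 128 131 128 130 130 128 129 130
[... 8777 characters left out ...]
  65  74  84  97  99  77  47  36  36  37  37  37  38  37  38  39  36  39  37
183  36  38  39  36  39  37  40  36  37  37  36  38  34  72 126 124  99  45  35  37  38  37  38  36  37  37  38  36  39  36  37  36  38  37  35  40  37  36
186  37  37  35  40  38  36  36  38  37  38  34  35  38  37  47  42  34  39  38  37  37  37  37  36  37  34  39  37  38  37  39  36  38  38  36  37  35  38
189  37  37  36  38  39  37  38  36  40  40  34  38  39  36  36  40  38  36  38  37  39  37  37  37  35  35  39  36  37  39  36  36  38  35  38  34  36  35
192  39  37  38  37  39  39  38  38  38  40  39  37  37  36  38  39  38  38  36  38  35  35  37  35  37  35  38  36  37  36  38  36  36  35  36  35  34  31
```

```bash
python3 - <<'E'
from h import *
f=210/np.tan(np.radians(64.33416254935213)/2);cx,cy=277.99,204.56
T2=np.load("w2T.npy")
T1=np.array([[1.0,-0.001,0.001,0.6],[0,0.947,0.32,0.083],[-0.001,-0.32,0.947,0.374],[0,0,0,1]])
def ray(T,u,v,z):
    d=T[:3,:3]@np.array([(u-cx)/f,-(v-cy)/f,-1.]);o=T[:3,3];return (o+d*(z-o[2])/d[2])[:2]
ang=lambda v:round(float(np.degrees(np.arctan2(v[1],v[0]))),1)
P=[ray(T2,*q,.044) for q in [(262.1,158),(297,158),(296.2,190.5),(261.9,190.5)]]
H=[ray(T2,*q,.044) for q in [(271.4,166.7),(287.3,166.7),(287,182.5),(271.2,182.5)]]
for Q in (P,H): 
    print("c",np.mean(Q,0),"len",[round(1e3*np.linalg.norm(Q[i]-Q[(i+1)%4]),1) for i in range(4)],"x dir",ang(Q[2]+Q[3]-Q[0]-Q[1]),ang(Q[0]+Q[3]-Q[1]-Q[2])-90)
A=ray(T1,191.5,153.5,.2425);B=ray(T1,213.7,185.5,.2425);d=B-A
print("edge",np.linalg.norm(d),ang(d),ang(ray(T1,212,183,.2425)-ray(T1,192.5,156,.2425)))
n=np.array([-d[1],d[0]]);print("centre",(A+B)/2+n/2)
D=ray(T1,206,144,.243)-ray(T1,228,129,.243);print(ang(D),ang(ray(T1,244,165,.244)-ray(T1,226,138,.244)),ang(ray(T1,250,156,.22)-ray(T1,236,132,.22)))
E
```

```text
c [ 0.46844239 -0.33902761] len [np.float64(35.6), np.float64(34.5), np.float64(36.1), np.float64(34.5)] x dir -143.1 37.8
c [ 0.46827207 -0.33906913] len [np.float64(16.4), np.float64(16.8), np.float64(16.5), np.float64(16.8)] x dir -143.1 37.8
edge 0.015340874040229583 -58.6 -57.5
centre [0.57617891 0.05730453]
-147.1 -58.0 -61.0
```

Emit:
step_arm([
  {"fingers":1,"dx":0.001,"dy":0.001,"dz":0.04,"yaw":0.005},
  {"fingers":1,"dx":0.001,"dy":0.001,"dz":0.08,"yaw":0.005},
  {"fingers":1,"dx":0.001,"dy":0.001,"dz":0.12,"yaw":0.005},
  {"fingers":1,"dx":0.001,"dy":0.001,"dz":0.16,"yaw":0.005},
  {"fingers":1,"dx":0.001,"dy":0.001,"dz":0.19,"yaw":0.005},
  {"fingers":1,"dx":0.001,"dy":0.001,"dz":0.215,"yaw":0.005},
  {"fingers":1,"dx":0.001,"dy":0.001,"dz":0.232,"yaw":0.005},
  {"fingers":1,"dx":0.001,"dy":0.001,"dz":0.232,"yaw":0.005},
  {"fingers":-1,"dx":0.001,"dy":0.001,"dz":0.232,"yaw":0.005},
  {"fingers":-1,"dx":0.001,"dy":0.001,"dz":0.232,"yaw":0.005},
  {"fingers":-1,"dx":0.001,"dy":0.001,"dz":0.232,"yaw":0.005},
  {"fingers":-1,"dx":0.001,"dy":0.001,"dz":0.232,"yaw":0.005},
], squeeze=60)

```text
t: 4.1
tcp_pos: [0.4715, -0.3379, 0.011]
ee_rot: [0.001, 0.947, 0.322, 0.001]
ft_force: [0.5, -0.4, 0.7]
width: 0.039
grasp_force: 0.0
```

Emit:
step_arm([
  {"fingers":-1,"dx":0,"dy":0,"dz":0,"yaw":0},
  {"fingers":-1,"dx":0,"dy":0,"dz":0,"yaw":0},
  {"fingers":-1,"dx":0,"dy":0,"dz":0,"yaw":0},
  {"fingers":-1,"dx":0,"dy":0,"dz":0,"yaw":0},
])

```text
t: 4.43
tcp_pos: [0.4714, -0.3379, 0.0111]
ee_rot: [0.001, 0.947, 0.322, 0.001]
ft_force: [0.0, 1.8, 7.0]
width: 0.0331
grasp_force: 60.0
```

Emit:
step_arm([
  {"fingers":-1,"dx":0,"dy":0,"dz":-0.03,"yaw":0},
  {"fingers":-1,"dx":0,"dy":0,"dz":-0.07,"yaw":0},
  {"fingers":-1,"dx":0,"dy":0,"dz":-0.11,"yaw":0},
  {"fingers":-1,"dx":0.01,"dy":-0.008,"dz":-0.15,"yaw":0},
  {"fingers":-1,"dx":0.025,"dy":-0.019,"dz":-0.18,"yaw":0.01},
  {"fingers":-1,"dx":0.05,"dy":-0.038,"dz":-0.21,"yaw":0.02},
  {"fingers":-1,"dx":0.075,"dy":-0.057,"dz":-0.24,"yaw":0.03},
  {"fingers":-1,"dx":0.1,"dy":-0.076,"dz":-0.27,"yaw":0.04},
  {"fingers":-1,"dx":0.13,"dy":-0.1,"dz":-0.29,"yaw":0.05},
  {"fingers":-1,"dx":0.16,"dy":-0.123,"dz":-0.29,"yaw":0.06},
  {"fingers":-1,"dx":0.19,"dy":-0.146,"dz":-0.29,"yaw":0.07},
  {"fingers":-1,"dx":0.22,"dy":-0.169,"dz":-0.29,"yaw":0.093},
])

```text
t: 5.43
tcp_pos: [0.5416, -0.067, 0.3006]
ee_rot: [0.0, 0.961, 0.277, 0.001]
ft_force: [0.6, -0.1, -4.3]
width: 0.0334
grasp_force: 61.4
```

```bash
python3 - <<'E'
from h import *
s=observe();print(np.round(s["tcp_pos"],4),np.round(s["ft_force"],1),np.round(s["ee_rot"],3),s["width"])
p=camera("wrist");save(p,"w3.png");rep(p,["crank_hub","crank_grip","screw_end"])
E
```

```text
[ 0.5416 -0.067   0.3006] [ 0.6 -0.1 -4.3] [0.    0.961 0.277 0.001] 0.03338194536496332
crank_hub call 0.85 [ 0.5388 -0.0688  0.3101] (278, 289)
crank_hub call 0.7 [ 0.3177 -0.3138  0.0187] (334, 360)
crank_hub call 0.63 [ 0.2904 -0.4526  0.0215] (393, 407)
crank_grip call 0.84 [ 0.3514 -0.4367  0.0607] (418, 400)
crank_grip call 0.49 [0.5777 0.0555 0.2185] (143, 70)
screw_end call 0.72 [0.5761 0.0584 0.2443] (119, 66)
screw_end call 0.69 [0.5745 0.057  0.0023] (208, 82)
```

View pics/w3.png

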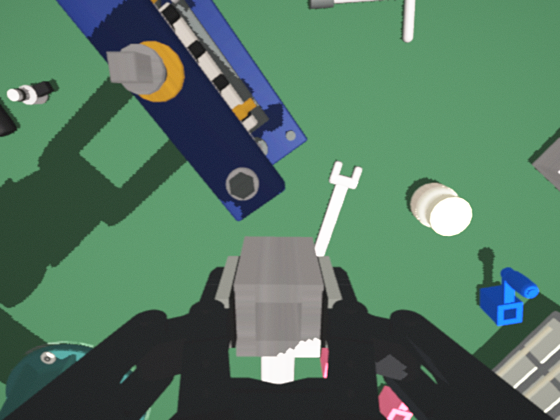

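The crank is held square, with the hub filling (236–323, 240–355). The screw end at (135,68) lines up with the tool axes. I carry the hub above the screw, settle, then trim.

Emit:
step_arm([
  {"fingers":-1,"dx":0.025,"dy":-0.022,"dz":0,"yaw":0},
  {"fingers":-1,"dx":0.05,"dy":-0.044,"dz":0,"yaw":0},
  {"fingers":-1,"dx":0.075,"dy":-0.066,"dz":0,"yaw":0},
  {"fingers":-1,"dx":0.099,"dy":-0.086,"dz":0,"yaw":0},
  {"fingers":-1,"dx":0.099,"dy":-0.086,"dz":0,"yaw":0},
  {"fingers":-1,"dx":0.099,"dy":-0.086,"dz":0,"yaw":0},
  {"fingers":-1,"dx":0.099,"dy":-0.086,"dz":0,"yaw":0},
  {"fingers":-1,"dx":0.099,"dy":-0.086,"dz":0,"yaw":0},
])

```text
t: 6.3
tcp_pos: [0.5791, 0.0547, 0.2991]
ee_rot: [0.0, 0.961, 0.277, -0.0]
ft_force: [-1.5, -0.8, -3.8]
width: 0.0329
grasp_force: 61.4
```

```bash
python3 - <<'E'
from h import *
s=observe();print(np.round(s["tcp_pos"],4),np.round(s["ft_force"],1),np.round(s["ee_rot"],4))
for c in ["scene","side","wrist"]:
    p=camera(c);save(p,c+"4.png");print(c);rep(p,["crank_hub","crank_grip","screw_end","screw"],k=2)
E
```

```text
[0.5791 0.0547 0.2991] [-1.5 -0.8 -3.8] [ 3.000e-04  9.609e-01  2.769e-01 -5.000e-04]
scene
crank_hub call 0.58 [ 0.5293 -0.4605  0.0237] (146, 245)
crank_hub call 0.55 [0.5763 0.0513 0.3045] (315, 187)
crank_grip call 0.67 [ 0.3757 -0.2831  0.056 ] (199, 194)
crank_grip call 0.5 [0.5228 0.019  0.3491] (301, 161)
screw_end call 0.63 [0.5756 0.057  0.244 ] (316, 199)
side
crank_hub call 0.9 [ 0.2937 -0.446   0.0172] (382, 189)
crank_hub call 0.88 [0.5729 0.0535 0.3055] (252, 172)
crank_grip call 0.88 [0.5244 0.025  0.3503] (275, 152)
crank_grip call 0.83 [ 0.3514 -0.4391  0.0623] (366, 176)
screw_end call 0.74 [0.5759 0.0583 0.238 ] (251, 197)
screw call 0.65 [0.5777 0.057  0.222 ] (250, 203)
screw call 0.64 [ 0.4337  0.3242 -0.0038] (275, 364)
wrist
crank_hub call 0.91 [ 0.3179 -0.3162  0.0199] (383, 407)
crank_hub call 0.69 [0.5781 0.0557 0.3093] (278, 286)
crank_grip call 0.96 [ 0.3709 -0.2871  0.0617] (397, 402)
screw_end call 0.87 [0.5726 0.0567 0.2417] (272, 234)
screw call 0.68 [0.5769 0.0558 0.2153] (277, 216)
```

Emit:
step_arm([
  {"fingers":-1,"dx":0.002,"dy":-0.0037,"dz":0.015,"yaw":0},
  {"fingers":-1,"dx":0.002,"dy":-0.0037,"dz":0.03,"yaw":0},
  {"fingers":-1,"dx":0.002,"dy":-0.0037,"dz":0.038,"yaw":0},
  {"fingers":-1,"dx":0.002,"dy":-0.0037,"dz":0.038,"yaw":0},
  {"fingers":-1,"dx":0.002,"dy":-0.0037,"dz":0.038,"yaw":0},
  {"fingers":-1,"dx":0.002,"dy":-0.0037,"dz":0.038,"yaw":0},
])

```text
t: 7.55
tcp_pos: [0.5798, 0.0606, 0.262]
ee_rot: [0.0, 0.961, 0.278, 0.0]
ft_force: [1.0, -0.3, -3.1]
width: 0.0334
grasp_force: 61.3
```

```bash
python3 - <<'E'
from h import *
s=observe();print(np.round(s["tcp_pos"],4),np.round(s["ft_force"],1),np.round(s["ee_rot"],4))
C=[]
for c in ["scene","side","wrist"]:
    p=camera(c);save(p,c+"5.png");print(c);rep(p,["crank_hub","crank_grip","screw_end","screw"],k=2)
    T=np.array(p["world_from_camera"]);l=T[:3,:3].T@(np.array([.576,.057,.245])-T[:3,3]);u,v=px(p,l);print(u,v)
    r=36 if c!="wrist" else 90
    v=min(v,420-r)
    C.append(cv2.resize(p["frame"][v-r:v+r,u-r:u+r,::-1],(266,266),interpolation=cv2.INTER_CUBIC))
cv2.imwrite("pics/c5.png",np.hstack(C))
E
```

```text
[0.5798 0.0606 0.262 ] [ 1.  -0.3 -3.1] [2.000e-04 9.607e-01 2.777e-01 5.000e-04]
scene
crank_hub call 0.83 [0.5775 0.0589 0.2664] (317, 195)
crank_hub call 0.71 [ 0.2966 -0.4526  0.0234] (151, 187)
crank_grip call 0.85 [ 0.58   -0.4183  0.0615] (156, 252)
crank_grip call 0.78 [ 0.3554 -0.4394  0.0664] (151, 193)
screw_end call 0.61 [0.5794 0.0546 0.2432] (315, 201)
screw call 0.54 [0.581  0.0559 0.2223] (315, 205)
316 199
side
crank_hub call 0.94 [ 0.3162 -0.3089  0.0175] (369, 210)
crank_hub call 0.86 [ 0.5364 -0.4602  0.0191] (312, 176)
crank_grip call 0.85 [0.5218 0.0292 0.3121] (276, 168)
crank_grip call 0.69 [ 0.578 -0.42   0.06 ] (297, 169)
screw_end call 0.6 [0.5751 0.0577 0.2368] (251, 198)
screw call 0.62 [0.5748 0.059  0.2191] (251, 204)
251 195
wrist
crank_hub call 0.8 [0.5786 0.0568 0.2701] (284, 287)
screw call 0.45 [0.5782 0.058  0.2725] (282, 289)
281 264
```

View pics/c5.png

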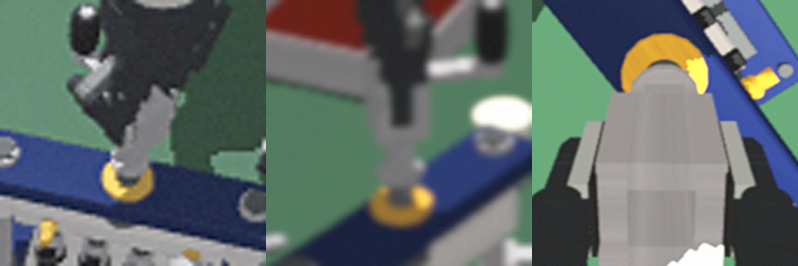

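Emit:
step_arm([
  {"fingers":-1,"dx":-0.0017,"dy":0.001,"dz":0,"yaw":0},
  {"fingers":-1,"dx":-0.0017,"dy":0.001,"dz":0.002,"yaw":0},
  {"fingers":-1,"dx":-0.0017,"dy":0.001,"dz":0.004,"yaw":0},
  {"fingers":-1,"dx":-0.0017,"dy":0.001,"dz":0.006,"yaw":0},
  {"fingers":-1,"dx":-0.0017,"dy":0.001,"dz":0.008,"yaw":0},
  {"fingers":-1,"dx":-0.0017,"dy":0.001,"dz":0.009,"yaw":0},
  {"fingers":-1,"dx":-0.0017,"dy":0.001,"dz":0.009,"yaw":0},
])

```text
t: 8.88
tcp_pos: [0.5782, 0.059, 0.2518]
ee_rot: [-0.0, 0.961, 0.278, -0.0]
ft_force: [-1.0, 0.3, -3.8]
width: 0.0331
grasp_force: 61.3
```

Emit:
step_arm([
  {"fingers":-1,"dx":0,"dy":0,"dz":0.002,"yaw":0},
  {"fingers":-1,"dx":0,"dy":0,"dz":0.004,"yaw":0},
  {"fingers":-1,"dx":0,"dy":0,"dz":0.006,"yaw":0},
  {"fingers":-1,"dx":0,"dy":0,"dz":0.006,"yaw":0},
])

```text
t: 9.22
tcp_pos: [0.5781, 0.059, 0.2457]
ee_rot: [-0.0, 0.961, 0.278, -0.0]
ft_force: [0.3, -0.0, -4.6]
width: 0.0333
grasp_force: 61.3
```

Emit:
step_arm([
  {"fingers":-1,"dx":0,"dy":0,"dz":0.003,"yaw":0},
  {"fingers":-1,"dx":0,"dy":0,"dz":0.006,"yaw":0},
  {"fingers":-1,"dx":0,"dy":0,"dz":0.009,"yaw":0},
  {"fingers":-1,"dx":0,"dy":0,"dz":0.012,"yaw":0},
  {"fingers":-1,"dx":0,"dy":0,"dz":0.012,"yaw":0},
])

```text
t: 9.63
tcp_pos: [0.5781, 0.059, 0.2335]
ee_rot: [-0.0, 0.961, 0.278, -0.0]
ft_force: [-0.5, 0.1, -4.1]
width: 0.0333
grasp_force: 61.3
```

Emit:
step_arm([
  {"fingers":-1,"dx":0,"dy":0,"dz":0.001,"yaw":0},
  {"fingers":-1,"dx":0,"dy":0,"dz":0.002,"yaw":0},
  {"fingers":-1,"dx":0,"dy":0,"dz":0.003,"yaw":0},
  {"fingers":-1,"dx":0,"dy":0,"dz":0.003,"yaw":0},
])

```text
t: 9.97
tcp_pos: [0.5782, 0.0589, 0.2311]
ee_rot: [-0.0, 0.961, 0.278, -0.0]
ft_force: [-0.1, -0.6, -3.9]
width: 0.0339
grasp_force: 61.3
```

Emit:
step_arm([
  {"fingers":-1,"dx":0,"dy":0,"dz":0.001,"yaw":0},
  {"fingers":-1,"dx":0,"dy":0,"dz":0.002,"yaw":0},
  {"fingers":-1,"dx":0,"dy":0,"dz":0.002,"yaw":0},
])

```text
t: 10.22
tcp_pos: [0.5784, 0.0589, 0.2309]
ee_rot: [0.0, 0.961, 0.278, 0.0]
ft_force: [-4.7, 0.6, 8.1]
width: 0.0332
grasp_force: 62.8
```

Home: the hub stops at TCP z 0.231 with 8 N of upward force. Now I release it, rise, move over the handle and lower around it.

Emit:
step_arm([
  {"fingers":1,"dx":0,"dy":0,"dz":0,"yaw":0},
  {"fingers":1,"dx":0,"dy":0,"dz":0,"yaw":0},
  {"fingers":1,"dx":0,"dy":0,"dz":0,"yaw":0},
  {"fingers":1,"dx":0,"dy":0,"dz":0,"yaw":0},
  {"fingers":1,"dx":0,"dy":0,"dz":0,"yaw":0},
  {"fingers":1,"dx":0,"dy":0,"dz":-0.03,"yaw":0},
  {"fingers":1,"dx":0,"dy":0,"dz":-0.06,"yaw":0},
  {"fingers":1,"dx":0,"dy":0,"dz":-0.1,"yaw":0},
  {"fingers":1,"dx":-0.03,"dy":0,"dz":-0.11,"yaw":0},
  {"fingers":1,"dx":-0.065,"dy":0,"dz":-0.11,"yaw":0},
  {"fingers":1,"dx":-0.065,"dy":0,"dz":-0.11,"yaw":0},
  {"fingers":1,"dx":-0.065,"dy":0,"dz":-0.11,"yaw":0},
])

```text
t: 11.22
tcp_pos: [0.5223, 0.0237, 0.3397]
ee_rot: [0.0, 0.961, 0.277, 0.0]
ft_force: [0.5, -0.1, 0.8]
width: 0.0854
grasp_force: 0.0
```

```bash
python3 - <<'E'
from h import *
s=observe();print(np.round(s["tcp_pos"],4),np.round(s["ft_force"],1),np.round(s["ee_rot"],4),np.round(s["joint_pos"],2))
C=[]
for c in ["scene","side","wrist"]:
    p=camera(c);save(p,c+"6.png");print(c);rep(p,["crank_hub","crank_grip","screw_end"],k=3)
    T=np.array(p["world_from_camera"]);l=T[:3,:3].T@(np.array([.56,.05,.245])-T[:3,3]);u,v=px(p,l)
    r=45 if c!="wrist" else 120
    v=min(v,420-r)
    C.append(cv2.resize(p["frame"][v-r:v+r,u-r:u+r,::-1],(266,266),interpolation=cv2.INTER_CUBIC))
cv2.imwrite("pics/c6.png",np.hstack(C))
E
```

```text
[0.5223 0.0237 0.3397] [ 0.5 -0.1  0.8] [1.000e-04 9.609e-01 2.770e-01 2.000e-04] [-0.09  0.16  1.51  0.    1.47  0.92]
scene
crank_hub call 0.72 [0.5776 0.057  0.2368] (315, 201)
crank_hub call 0.68 [ 0.2935 -0.4511  0.0237] (151, 186)
crank_hub call 0.59 [ 0.3158 -0.3123  0.022 ] (192, 187)
crank_grip call 0.94 [0.5193 0.0227 0.2836] (301, 176)
crank_grip call 0.66 [ 0.5778 -0.4197  0.0606] (156, 252)
crank_grip call 0.63 [ 0.3537 -0.4381  0.0634] (152, 193)
side
crank_hub call 0.87 [ 0.5361 -0.4593  0.0195] (312, 176)
crank_hub call 0.79 [ 0.3166 -0.3132  0.0164] (369, 210)
crank_hub call 0.74 [0.5714 0.06   0.2353] (252, 199)
crank_grip call 0.85 [ 0.3518 -0.4394  0.0636] (365, 176)
crank_grip call 0.78 [ 0.3689 -0.2847  0.0587] (353, 200)
crank_grip call 0.78 [ 0.5764 -0.4186  0.0615] (298, 169)
screw_end call 0.57 [0.5765 0.0566 0.2417] (251, 196)
wrist
crank_hub call 0.94 [ 0.5312 -0.4574  0.0196] (531, 308)
crank_hub call 0.85 [ 0.3163 -0.3174  0.0187] (381, 359)
crank_hub call 0.65 [0.5776 0.0569 0.2417] (280, 122)
crank_grip call 0.95 [ 0.3702 -0.2847  0.0606] (394, 348)
crank_grip call 0.74 [ 0.7828 -0.0936 -0.0037] (461, 32)
crank_grip call 0.7 [ 0.5775 -0.4152  0.0591] (553, 288)
screw_end call 0.92 [0.5762 0.0589 0.2432] (277, 122)
```

View pics/c6.png

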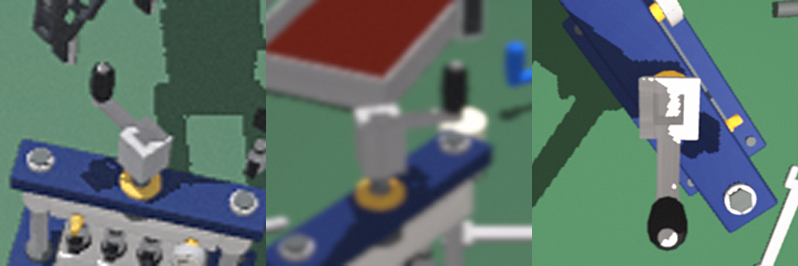

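The crank sits upright on the screw with its handle right under the open hand. I lower and grip it.

Emit:
step_arm([
  {"fingers":1,"dx":0,"dy":0,"dz":0.03,"yaw":0},
  {"fingers":1,"dx":0,"dy":0,"dz":0.055,"yaw":0},
  {"fingers":1,"dx":0,"dy":0,"dz":0.068,"yaw":0},
  {"fingers":1,"dx":0,"dy":0,"dz":0.068,"yaw":0},
  {"fingers":-1,"dx":0,"dy":0,"dz":0.068,"yaw":0},
  {"fingers":-1,"dx":0,"dy":0,"dz":0.068,"yaw":0},
  {"fingers":-1,"dx":0,"dy":0,"dz":0.068,"yaw":0},
  {"fingers":-1,"dx":0,"dy":0,"dz":0.068,"yaw":0},
  {"fingers":-1,"dx":0,"dy":0,"dz":0.068,"yaw":0},
  {"fingers":-1,"dx":0,"dy":0,"dz":0.068,"yaw":0},
  {"fingers":-1,"dx":0,"dy":0,"dz":0.068,"yaw":0},
  {"fingers":-1,"dx":0,"dy":0,"dz":0.068,"yaw":0},
], squeeze=40)

```text
t: 12.82
tcp_pos: [0.5237, 0.0241, 0.272]
ee_rot: [0.0, 0.961, 0.278, 0.0]
ft_force: [-0.8, -1.0, 4.6]
width: 0.0208
grasp_force: 39.2
```

Emit:
step_arm([
  {"fingers":-1,"dx":0.0021,"dy":-0.016,"dz":0.0003,"yaw":0},
  {"fingers":-1,"dx":0.0083,"dy":-0.031,"dz":0.0005,"yaw":0},
  {"fingers":-1,"dx":0.0182,"dy":-0.0438,"dz":0.0008,"yaw":0},
  {"fingers":-1,"dx":0.031,"dy":-0.0537,"dz":0.001,"yaw":0},
  {"fingers":-1,"dx":0.046,"dy":-0.0599,"dz":0.0013,"yaw":0},
  {"fingers":-1,"dx":0.062,"dy":-0.062,"dz":0.0015,"yaw":0},
])

```text
t: 13.32
tcp_pos: [0.5417, 0.1094, 0.2707]
ee_rot: [0.001, 0.961, 0.278, -0.001]
ft_force: [-3.7, -6.1, 8.9]
width: 0.0207
grasp_force: 40.2
```

```bash
python3 - <<'E'
from h import *
s=observe();print(np.round(s["tcp_pos"],4),np.round(s["ft_force"],1),np.round(s["ee_rot"],4),np.round(s["moment"],2))
p=camera("scene");save(p,"s7.png");rep(p,["crank_hub","crank_grip","screw_end"],k=3)
E
```

```text
[0.5417 0.1094 0.2707] [-3.7 -6.1  8.9] [ 0.0011  0.9606  0.278  -0.001 ] [-1.6   0.55 -0.  ]
crank_hub call 0.77 [ 0.3174 -0.3129  0.0223] (192, 187)
crank_hub call 0.74 [0.5792 0.0535 0.2356] (314, 202)
crank_hub call 0.71 [ 0.2934 -0.4523  0.0233] (151, 186)
crank_grip call 0.8 [0.5359 0.1076 0.2796] (332, 178)
crank_grip call 0.8 [ 0.5793 -0.419   0.0592] (156, 252)
crank_grip call 0.51 [ 0.3567 -0.4353  0.0647] (153, 193)
screw_end call 0.7 [ 0.5753  0.0591 -0.0019] (311, 243)
```

Emit:
step_arm([
  {"fingers":-1,"dx":0.016,"dy":0.0021,"dz":0.0003,"yaw":0},
  {"fingers":-1,"dx":0.031,"dy":0.0083,"dz":0.0005,"yaw":0},
  {"fingers":-1,"dx":0.0438,"dy":0.0182,"dz":0.0008,"yaw":0},
  {"fingers":-1,"dx":0.0537,"dy":0.031,"dz":0.001,"yaw":0},
  {"fingers":-1,"dx":0.0599,"dy":0.046,"dz":0.0013,"yaw":0},
  {"fingers":-1,"dx":0.062,"dy":0.062,"dz":0.0015,"yaw":0},
  {"fingers":-1,"dx":0.0599,"dy":0.078,"dz":0.0018,"yaw":0},
  {"fingers":-1,"dx":0.0537,"dy":0.093,"dz":0.002,"yaw":0},
  {"fingers":-1,"dx":0.0438,"dy":0.1058,"dz":0.0023,"yaw":0},
  {"fingers":-1,"dx":0.031,"dy":0.1157,"dz":0.0025,"yaw":0},
  {"fingers":-1,"dx":0.016,"dy":0.1219,"dz":0.0028,"yaw":0},
  {"fingers":-1,"dx":0,"dy":0.124,"dz":0.003,"yaw":0},
])

```text
t: 14.52
tcp_pos: [0.6117, 0.0055, 0.268]
ee_rot: [-0.0, 0.961, 0.278, 0.003]
ft_force: [3.6, 7.0, 3.5]
width: 0.0209
grasp_force: 40.1
```

Emit:
step_arm([
  {"fingers":-1,"dx":-0.016,"dy":-0.0021,"dz":0.0003,"yaw":0},
  {"fingers":-1,"dx":-0.031,"dy":-0.0083,"dz":0.0005,"yaw":0},
  {"fingers":-1,"dx":-0.0438,"dy":-0.0182,"dz":0.0008,"yaw":0},
  {"fingers":-1,"dx":-0.0537,"dy":-0.031,"dz":0.001,"yaw":0},
  {"fingers":-1,"dx":-0.0599,"dy":-0.046,"dz":0.0013,"yaw":0},
  {"fingers":-1,"dx":-0.062,"dy":-0.062,"dz":0.0015,"yaw":0},
  {"fingers":-1,"dx":-0.0599,"dy":-0.078,"dz":0.0018,"yaw":0},
  {"fingers":-1,"dx":-0.0537,"dy":-0.093,"dz":0.002,"yaw":0},
])

```text
t: 15.18
tcp_pos: [0.5154, 0.0535, 0.266]
ee_rot: [0.002, 0.961, 0.277, 0.002]
ft_force: [7.0, -5.5, 0.3]
width: 0.021
grasp_force: 39.7
```

Emit:
step_arm([
  {"fingers":-1,"dx":0.0098,"dy":-0.0128,"dz":0.0003,"yaw":0},
  {"fingers":-1,"dx":0.0227,"dy":-0.0227,"dz":0.0005,"yaw":0},
  {"fingers":-1,"dx":0.0377,"dy":-0.0289,"dz":0.0008,"yaw":0},
  {"fingers":-1,"dx":0.0537,"dy":-0.031,"dz":0.001,"yaw":0},
])

```text
t: 15.52
tcp_pos: [0.5419, 0.1094, 0.2647]
ee_rot: [0.001, 0.961, 0.278, -0.001]
ft_force: [-3.7, -6.2, 7.4]
width: 0.0212
grasp_force: 40.6
```

Emit:
step_arm([
  {"fingers":-1,"dx":0.016,"dy":0.0021,"dz":0.0003,"yaw":0},
  {"fingers":-1,"dx":0.031,"dy":0.0083,"dz":0.0005,"yaw":0},
  {"fingers":-1,"dx":0.0438,"dy":0.0182,"dz":0.0008,"yaw":0},
  {"fingers":-1,"dx":0.0537,"dy":0.031,"dz":0.001,"yaw":0},
])

```text
t: 15.85
tcp_pos: [0.6044, 0.1148, 0.2638]
ee_rot: [-0.002, 0.96, 0.278, -0.0]
ft_force: [-4.9, 4.0, 7.9]
width: 0.0206
grasp_force: 40.5
```

Emit:
step_arm([
  {"fingers":-1,"dx":0.0062,"dy":0.015,"dz":0.0003,"yaw":0},
  {"fingers":-1,"dx":0.0083,"dy":0.031,"dz":0.0005,"yaw":0},
  {"fingers":-1,"dx":0.0062,"dy":0.047,"dz":0.0008,"yaw":0},
  {"fingers":-1,"dx":0,"dy":0.062,"dz":0.001,"yaw":0},
])

```text
t: 16.18
tcp_pos: [0.6402, 0.062, 0.2631]
ee_rot: [-0.002, 0.961, 0.278, 0.003]
ft_force: [0.6, 5.9, 4.3]
width: 0.0207
grasp_force: 40.4
```

Emit:
step_arm([
  {"fingers":-1,"dx":-0.0098,"dy":0.0128,"dz":0.0003,"yaw":0},
  {"fingers":-1,"dx":-0.0227,"dy":0.0227,"dz":0.0005,"yaw":0},
  {"fingers":-1,"dx":-0.0377,"dy":0.0289,"dz":0.0008,"yaw":0},
  {"fingers":-1,"dx":-0.0537,"dy":0.031,"dz":0.001,"yaw":0},
])

```text
t: 16.52
tcp_pos: [0.6119, 0.0056, 0.2621]
ee_rot: [-0.001, 0.961, 0.278, 0.004]
ft_force: [4.3, 6.9, 2.5]
width: 0.0209
grasp_force: 40.4
```

Emit:
step_arm([
  {"fingers":-1,"dx":-0.016,"dy":-0.0021,"dz":0.0003,"yaw":0},
  {"fingers":-1,"dx":-0.031,"dy":-0.0083,"dz":0.0005,"yaw":0},
  {"fingers":-1,"dx":-0.0438,"dy":-0.0182,"dz":0.0008,"yaw":0},
  {"fingers":-1,"dx":-0.0537,"dy":-0.031,"dz":0.001,"yaw":0},
])

```text
t: 16.85
tcp_pos: [0.5515, 0.0014, 0.2615]
ee_rot: [0.002, 0.961, 0.277, 0.005]
ft_force: [12.5, 0.7, -3.1]
width: 0.0205
grasp_force: 39.5
```

Emit:
step_arm([
  {"fingers":-1,"dx":0,"dy":0,"dz":0,"yaw":0},
  {"fingers":-1,"dx":0,"dy":0,"dz":0,"yaw":0},
  {"fingers":-1,"dx":0,"dy":0,"dz":0,"yaw":0},
])

```text
t: 17.1
tcp_pos: [0.5493, 0.0023, 0.261]
ee_rot: [0.001, 0.961, 0.278, 0.003]
ft_force: [5.1, -0.8, 3.6]
width: 0.0209
grasp_force: 40.3
```

Emit:
step_arm([
  {"fingers":-1,"dx":-0.0023,"dy":-0.0049,"dz":0.0001,"yaw":0},
  {"fingers":-1,"dx":-0.0044,"dy":-0.0099,"dz":0.0002,"yaw":0},
  {"fingers":-1,"dx":-0.0062,"dy":-0.015,"dz":0.0003,"yaw":0},
])

```text
t: 17.35
tcp_pos: [0.5382, 0.0098, 0.2611]
ee_rot: [0.003, 0.961, 0.278, 0.004]
ft_force: [9.8, -6.1, 1.6]
width: 0.0208
grasp_force: 40.1
```

Emit:
step_arm([
  {"fingers":-1,"dx":0,"dy":0,"dz":0,"yaw":0},
  {"fingers":-1,"dx":0,"dy":0,"dz":0,"yaw":0},
  {"fingers":-1,"dx":0,"dy":0,"dz":0,"yaw":0},
])

```text
t: 17.6
tcp_pos: [0.5375, 0.0103, 0.261]
ee_rot: [0.003, 0.961, 0.278, 0.003]
ft_force: [7.9, -4.5, 2.3]
width: 0.0205
grasp_force: 40.2
```

Emit:
step_arm([
  {"fingers":-1,"dx":0,"dy":0,"dz":0,"yaw":0},
  {"fingers":-1,"dx":0,"dy":0,"dz":0,"yaw":0},
  {"fingers":-1,"dx":0,"dy":0,"dz":0,"yaw":0},
  {"fingers":-1,"dx":0,"dy":0,"dz":0,"yaw":0},
  {"fingers":-1,"dx":0,"dy":0,"dz":0,"yaw":0},
  {"fingers":-1,"dx":0,"dy":0,"dz":0,"yaw":0},
])

```text
t: 18.1
tcp_pos: [0.5376, 0.0103, 0.261]
ee_rot: [0.002, 0.961, 0.278, 0.003]
ft_force: [8.0, -4.1, 3.1]
width: 0.0207
grasp_force: 40.2
```

Emit:
step_arm([
  {"fingers":-1,"dx":0.0012,"dy":0.0032,"dz":0,"yaw":0},
  {"fingers":-1,"dx":0.0012,"dy":0.0032,"dz":0,"yaw":0},
  {"fingers":-1,"dx":0.0012,"dy":0.0032,"dz":0,"yaw":0},
  {"fingers":-1,"dx":0.0012,"dy":0.0032,"dz":0,"yaw":0},
])

```text
t: 18.43
tcp_pos: [0.5385, 0.0092, 0.2606]
ee_rot: [0.001, 0.961, 0.278, 0.002]
ft_force: [4.3, -2.4, 4.5]
width: 0.0207
grasp_force: 40.5
```

Emit:
step_arm([
  {"fingers":-1,"dx":-0.001,"dy":-0.0034,"dz":0.0001,"yaw":0},
  {"fingers":-1,"dx":-0.0018,"dy":-0.0066,"dz":0.0001,"yaw":0},
  {"fingers":-1,"dx":-0.0022,"dy":-0.0087,"dz":0.0002,"yaw":0},
  {"fingers":-1,"dx":-0.0026,"dy":-0.0114,"dz":0.0002,"yaw":0},
  {"fingers":-1,"dx":-0.0029,"dy":-0.0141,"dz":0.0003,"yaw":0},
])

```text
t: 18.85
tcp_pos: [0.5305, 0.0174, 0.2608]
ee_rot: [0.004, 0.961, 0.278, 0.003]
ft_force: [8.3, -9.4, 4.8]
width: 0.0205
grasp_force: 40.4
```

Total pull is now 12.5 N while turning, about 6.4 N of it free running, so it is snug. I relax, let go and rise clear.

Emit:
step_arm([
  {"fingers":-1,"dx":0.0006,"dy":0.0035,"dz":0,"yaw":0},
  {"fingers":-1,"dx":0.0006,"dy":0.0035,"dz":0,"yaw":0},
  {"fingers":0.6,"dx":0.0006,"dy":0.0035,"dz":0,"yaw":0},
  {"fingers":0.6,"dx":0.0006,"dy":0.0035,"dz":0,"yaw":0},
  {"fingers":0.6,"dx":0.0006,"dy":0.0035,"dz":0,"yaw":0},
  {"fingers":0.6,"dx":0.0006,"dy":0.0035,"dz":0,"yaw":0},
  {"fingers":0.6,"dx":0.0006,"dy":0.0035,"dz":0,"yaw":0},
  {"fingers":0.6,"dx":0.0006,"dy":0.0035,"dz":-0.03,"yaw":0},
  {"fingers":0.6,"dx":0.0006,"dy":0.0035,"dz":-0.06,"yaw":0},
  {"fingers":0.6,"dx":0.0006,"dy":0.0035,"dz":-0.1,"yaw":0},
  {"fingers":0.6,"dx":0.0006,"dy":0.0035,"dz":-0.12,"yaw":0},
  {"fingers":0.6,"dx":0.0006,"dy":0.0035,"dz":-0.12,"yaw":0},
])

```text
t: 19.85
tcp_pos: [0.5312, 0.0174, 0.3845]
ee_rot: [0.002, 0.961, 0.278, 0.004]
ft_force: [0.7, 0.1, 0.8]
width: 0.0682
grasp_force: 0.0
```

```bash
python3 - <<'E'
from h import *
s=observe();print(np.round(s["tcp_pos"],4),np.round(s["ft_force"],1))
C=[]
for c in ["scene","side","wrist"]:
    p=camera(c);save(p,c+"8.png");print(c);rep(p,["crank_hub","crank_grip","screw_end","rail"],k=3)
    T=np.array(p["world_from_camera"]);l=T[:3,:3].T@(np.array([.56,.05,.235])-T[:3,3]);u,v=px(p,l)
    r=50 if c!="wrist" else 130
    v=min(v,420-r)
    C.append(cv2.resize(p["frame"][max(v-r,0):v+r,u-r:u+r,::-1],(266,266),interpolation=cv2.INTER_CUBIC))
cv2.imwrite("pics/c8.png",np.hstack(C))
E
```

```text
[0.5312 0.0174 0.3845] [0.7 0.1 0.8]
scene
crank_hub call 0.7 [0.5764 0.0558 0.2243] (315, 204)
crank_hub call 0.67 [ 0.2921 -0.4526  0.0234] (151, 186)
crank_hub call 0.56 [ 0.5343 -0.4611  0.0256] (146, 247)
crank_grip call 0.77 [ 0.3539 -0.4371  0.0658] (152, 192)
crank_grip call 0.73 [0.5362 0.0109 0.2688] (297, 184)
crank_grip call 0.73 [ 0.5812 -0.4209  0.0614] (156, 253)
rail call 0.94 [0.5769 0.0537 0.1065] (311, 226)
side
crank_hub call 0.87 [ 0.297  -0.4474  0.0206] (381, 188)
crank_hub call 0.86 [ 0.3197 -0.311   0.0187] (368, 209)
crank_hub call 0.79 [0.5741 0.0614 0.2269] (251, 202)
crank_grip call 0.77 [ 0.3731 -0.2851  0.0594] (351, 200)
crank_grip call 0.63 [ 0.5789 -0.4185  0.0607] (297, 169)
crank_grip call 0.57 [0.5293 0.0166 0.2729] (274, 179)
screw_end call 0.46 [0.5756 0.0575 0.227 ] (251, 201)
rail call 0.74 [0.5279 0.0146 0.2724] (275, 179)
rail call 0.61 [0.5772 0.0596 0.1042] (251, 242)
wrist
crank_hub call 0.73 [0.5773 0.0577 0.2308] (269, 116)
crank_hub call 0.64 [ 0.3164 -0.3189  0.0188] (371, 343)
crank_hub call 0.56 [ 0.5319 -0.4582  0.0199] (511, 294)
crank_grip call 0.72 [ 0.5777 -0.4164  0.0641] (531, 276)
screw_end call 0.79 [0.5775 0.0584 0.2333] (268, 116)
rail call 0.75 [0.5784 0.0552 0.1052] (274, 109)
```

View pics/c8.png

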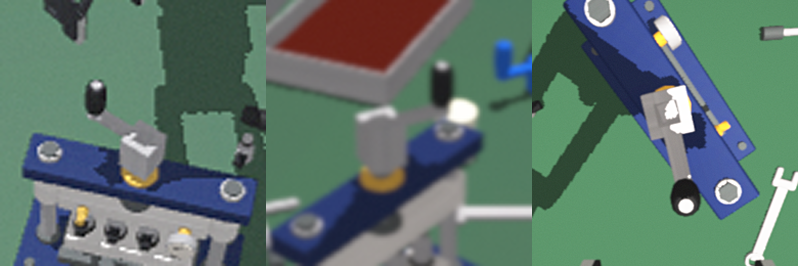

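The rail now sits at about 105 mm, on the injector tops. The crank is on the screw with its handle at about -138°, so almost no creep-back, and the hand is clear. Handing in.

```bash
python3 -c "
from rig import *
print(close_job())"
```

```text
the job is handed in; nothing more can be done
None
```

The crank is fully home on the screw and wound clockwise about 1.95 turns, and I stopped at about 12.5 N against 6.4 N running free. I then let go and handed the job in at about 20 s; no verdict came back.

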